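Find the concealed catch in the monitor box and pop the battery door

ROBOT

A 6-joint arm with a two-finger parallel gripper is mounted at the origin on the work surface. World frame = base frame: x ahead of the robot, y to its left, z up, the work surface at z = 0. Lengths are in m, angles in rad, forces in N, time in s.
With the tool pointing down it reaches from about 0.425 to 0.95 m from the base axis. Payload 3.5 kg.
Tool frame: the origin (TCP) lies midway between the tips of the shut fingers; the grasp point (between the pads) lies 19 mm behind it; z points along the fingers, y is the line along which they close (so a half turn about z gives the same grasp; the last joint's range is limited). The gripper opens to 85 mm and grips with 20 to 120 N. Pads are 22 mm wide; open, the fingers measure 114 mm over their backs; the gripper's body (76 mm by 85 mm) begins 54 mm behind the grasp point. The pads swing forward as they close: fully open they stand 13 mm farther back than shut.
Start: joints at [1.069, 0.286, 1.577, -0, 1.279, -0.15], TCP at [0.233, 0.634, 0.231] pointing down, gripper open.
Joint ranges: [-2.77, 2.77], [-0.9, 2.22], [0.21, 2.48], [-1.53, 4.67], [0.24, 2.81], [-2.84, 2.84]. Speed limits (rad/s): [2.79, 2.79, 3.14, 3.14, 3.14, 3.14].

INTERFACE

Orientations are given as a unit quaternion [w, x, y, z].
In Python, from rig import telemetry, imaging, bot gives the robot as it stands.
- The arm moves only by the tool drive_tool, never from a script. Its argument "moves" is a list that holds one entry, the list of rows, each a list of 5 numbers: the opening, from 0 (shut) to 1 (fully open), then the shift along the world's x, y, z in units of 40 mm (1.0 is 40 mm), then the turn about the world's z in units of 5 degrees (1.0 is 5 degrees). A call has 1 to 10 rows; each row is the pose to reach, as a shift and turn from the pose commanded when the call began; what a row does not reach only later rows make up. A row lasts 1/10 s, in which the tool goes at most 50 mm and 8.59 degrees, less where a joint would pass 70% of its speed; a pose out of reach is approached as far as the arm can. A call with a gripper value outside its range is refused whole. The fingers move at their own pace and stop on an object; "newtons" is the grip in N (left out, the last holds). Time passes only in rows, so rows that repeat a pose let the fingers close. It gives the time, the measured TCP pose, the force, the opening and the grip force at its end, in the units of the state.
- telemetry.read_state(): the state, without advancing time (a new reading comes with each control period).
- imaging.snapshot(name): name is "side" or "top" or "wrist"; returns (picture, depth): 384x512x3 uint8, red, green, blue; 384x512 float32, m along the optical axis (not along the pixel's ray), 0 where there is no reading.
- imaging.camera_info(name): a dict with "mtx" (3x3 intrinsics, pixels), "rvec" (rotation vector, rad) and "tvec" (3), from world to camera coordinates, as OpenCV has them. Camera axes: x right, y down, z forward; pixel columns grow to the right and rows downward; lengths in m; the calibration is good to about 2 mm. A picture is of the moment at which its call begins: read the wrist's pose just before it. camera_info takes no time and is no camera call; for the wrist camera it gives the pose at the moment of the call.
- bot.sign_off(): hands the job in; it is judged then, once.
The state is a dict: "time": time; "joints": joint angles; "joint_velocities": joint speeds; "joint_efforts": joint torques, N m; "tool_pos": TCP position; "tool_rot": TCP orientation; "contact_force": force on the tool from outside, world axes, zero at the start; "torque": the same for the moment, N m; "width": opening from 0.0 (shut) to 1.0 (fully open); "finger_force": force on a finger pad.
Only numpy, scipy, OpenCV 4.12 (cv2) and the standard library are available. Lean on these libraries where they do the work, as an engineer would, in place of code of your own. Each camera call takes 0.05 s, during which the arm holds its last target. There are 200 camera calls.

TASK

The battery door of the grey monitor box is released by a concealed catch: the floor of one of the eight look-alike hollows in its top panel gives way under a finger, the others are solid. Feel gently across the hollows with the fingertips until you find the one that gives, and press it fully in so that the battery door rises ajar by itself. Do not touch or pry the door, leave all the fittings and tools lying where they are, and finish with the hand clear.

Things in the scene. Friction and masses are not known exactly. Their poses are not given: they have to be found in the camera images.
- monitor_box: Grey monitor box fixed to the bench, 144 mm (its x) by 431 mm (its y), 60 mm high, turned up to 15 degrees. Origin: on the bench, under the centre of its field of eight plates; z up. From y = -116 to +116 mm lies the field of 2 by 4 white plates, flush with the box's top; from +126 to +221 mm the battery bay with its door; from -125 to -210 mm a plain deck.
- field (a point): Centre of the plate field, on the box's top, axes as the box. Plates are 57 mm square, centred at x = -29 or 29, y = -87, -29, 29 or 87 mm from here. Each has a central square hollow, 46 mm wide and 2 mm deep. All eight look alike: seven have a rigid floor, the floor of one (a different one each run) is the catch.
- catch (a joint): The catch: a loose hollow floor, 44 mm square, that sinks straight down when pushed. 0 = not pressed (2 mm below the plate's top), 0.007 = fully in, 9 mm below the plate's top (m). It yields at about 3 N, stays at the depth it was pushed to, and does not spring back.
- battery_door (a joint): Hinge of the battery door (rad): 0 = shut, 0.42 = ajar. It is linked to the catch and rises with it (60 rad per m of catch travel).
- door_hinge (a point): White door of the battery bay, 113 mm (x) by 81 mm (y), 5 mm thick, flush with the box's top when shut. Point: middle of its hinge edge, at x = 0, y = +130 mm of the box, 60 mm above the bench; the hinge runs along x on the plates' side, and the far edge rises about 35 mm when ajar. Only to be watched.
- union_nut_mid (a point): Bystander: white plastic union nut, a ring 48 mm across and 24 mm high, standing on the box's end deck. Point: on its centre line, half-way up.
- elbow_mid (a point): Bystander: white pipe elbow, legs 48 mm, 33 mm thick, lying in front of the box (robot side). Point: where its legs meet, half-way up.
- tape_roll_mid (a point): Bystander: roll of thread tape, 54 mm across, 14 mm high, lying in front of the box. Point: on its centre line, half-way up.
- tee_mid (a point): Bystander: white pipe tee, 90 mm by 62 mm, 33 mm thick, lying behind the box. Point: where its legs meet, half-way up.
- ball_valve_mid (a point): Bystander: small white ball valve, 100 mm long, with a lever, 53 mm high in all. Point: on its centre line, half-way up.
- wrench_mid (a point): Bystander: steel wrench, about 180 mm long, lying flat. Point: on its centre line, half-way up.
- filter_bowl_mid (a point): Bystander: clear empty filter bowl, 90 mm across, 160 mm high. Point: on its centre line, half-way up.
- screwdriver_mid (a point): Bystander: screwdriver, about 200 mm long, lying flat. Point: on its centre line, half-way up.

How it is judged:
By the outcome, as a careful person would: the job done as asked, in the order asked, and still so for the second after the job is handed in, with the robot touching nothing.
It also fails if it takes over 72 s, if anything falls off the work surface, if the arm or the gripper's body presses on something with over 40 N, if the wrist force passes 120 N, or if a joint passes its speed limit or range.

## Working session

There is one attempt and no reset: what is moved stays moved. The work goes in short steps, Python scripts to look and compute and a tool call to move; the robot and the scene stay as the last step left them, time stands still between calls to the robot, and variables do not carry over. Pictures are saved under pics/ and viewed, at most 10 in all, crops included, and the job is handed in when it is done.

Besides the shell and the picture viewer there is one more tool, called after "Request:" by a JSON object that holds its "method" and its "body". drive_tool: Moves the arm, as the interface text tells. Its arguments: {"type":"object","properties":{"moves":{"type":"array"},"newtons":{"type":"number"}},"required":["moves"]}

```bash
mkdir -p pics
cat > h.py <<'E'
import numpy as np, cv2
from rig import telemetry, imaging, bot
def cam(n):
    c=imaging.camera_info(n); R,_=cv2.Rodrigues(np.array(c["rvec"],float)); return np.array(c["mtx"]),R,np.array(c["tvec"],float).ravel()
def ray(c,px,z):
    K,R,t=c; px=np.atleast_2d(px).astype(float)
    d=np.c_[px,np.ones(len(px))]@np.linalg.inv(K).T@R; o=-R.T@t
    return o+d*((z-o[2])/d[:,2])[:,None]
def pts(c,D):
    K,R,t=c; v,u=np.indices(D.shape); p=np.stack([u,v,np.ones_like(u)],-1)@np.linalg.inv(K).T*D[...,None]
    return (p-t)@R
def proj(c,P):
    K,R,t=c; q=(np.atleast_2d(P)@R.T+t)@K.T; return q[:,:2]/q[:,2:]
E
python3 - <<'E'
from h import *
s=telemetry.read_state(); print(s["time"],s["tool_pos"],s["tool_rot"],s["contact_force"])
for n in("top","side"):
    p,d=imaging.snapshot(n); cv2.imwrite(f"pics/{n}0.png",p[...,::-1]); np.save(f"{n}0.npy",d)
E
```

```text
0.0 [0.23228444 0.63307279 0.22994618] [-3.64339800e-04  1.75018941e-01  9.84564379e-01 -1.10531197e-03] [ 0.08437374 -0.73840113 -0.01928337]
```

View pics/top0.png

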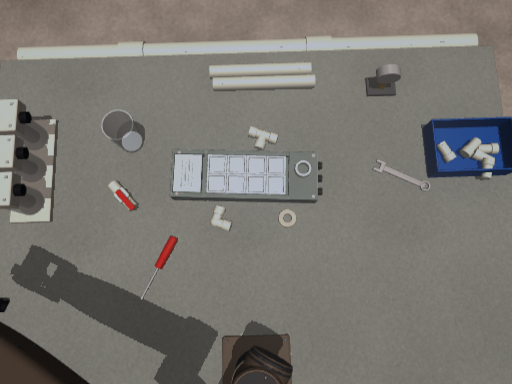

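View pics/side0.png

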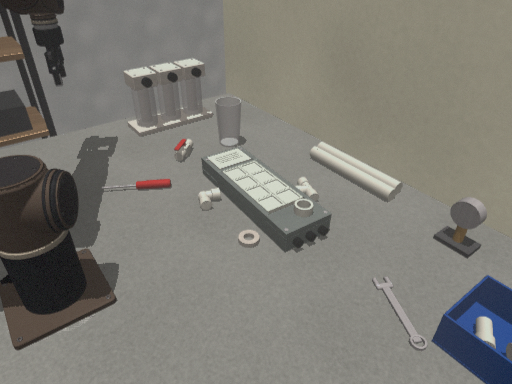

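The top view shows the box centrally. Its door is at px (187,173), the plates at (206–287, 154–195), the nut at (303,168), and the elbow, tape and tee are close to the box's long sides. Next I'll fit the plate field.

Run:
```python
from h import *
c=cam("top"); im=cv2.imread("pics/top0.png"); D=np.load("top0.npy")
g=cv2.cvtColor(im,cv2.COLOR_BGR2GRAY)
print("cam",-c[1].T@c[2])
big=cv2.resize(im[140:210,160:330],None,fx=4.7,fy=4.7,interpolation=cv2.INTER_CUBIC); cv2.imwrite("pics/crop0.png",big)
for th in(140,155,170,185):
    m=np.zeros_like(g); m[148:200,160:292]=(g[148:200,160:292]>th)*255
    n,l,st,ce=cv2.connectedComponentsWithStats(m)
    for i in range(1,n):
        if st[i,4]>60:
            r=cv2.minAreaRect(np.argwhere(l==i)[:,::-1].astype(np.float32)); P=ray(c,cv2.boxPoints(r),.06)
            print(th,st[i],ray(c,[r[0]],.06)[0].round(4),np.linalg.norm(np.diff(P,axis=0),axis=1).round(3), np.degrees(np.arctan2(*(P[1]-P[0])[[1,0]])).round(1))
P=pts(c,D); print("z on box",np.median(P[160:190,210:285,2]),P[140:146,300,2])
```

```text
cam [ 0.24291728 -0.00894755  1.37816106]
140 [ 173  154   29   41 1024] [0.5581 0.1858 0.06  ] [0.123 0.081 0.123] -2.8
140 [ 206  154   80   41 2923] [0.5524 0.0135 0.06  ] [0.116 0.234 0.116] -1.9
155 [173 154  29  38 973] [0.5628 0.1855 0.06  ] [0.11 0.08 0.11] -2.5
155 [ 206  154   80   40 2698] [0.5536 0.0134 0.06  ] [0.114 0.234 0.114] -1.9
170 [173 155  29  37 926] [0.563  0.1856 0.06  ] [0.109 0.08  0.109] -2.4
170 [207 155  20  37 546] [0.5585 0.1001 0.06  ] [0.11  0.055 0.11 ] -2.7
170 [226 156  20  37 566] [0.5538 0.0438 0.06  ] [0.056 0.108 0.055] -91.9
170 [246 156  20  37 526] [ 0.5518 -0.0155  0.06  ] [0.11  0.055 0.11 ] -3.3
170 [264 156  22  38 572] [ 0.5477 -0.0701  0.06  ] [0.111 0.061 0.111] -4.2
185 [173 155  28  36 823] [0.5626 0.1869 0.06  ] [0.108 0.077 0.108] -2.2
185 [210 158  16  15 188] [0.5828 0.0961 0.06  ] [0.044 0.043 0.044] -91.9
185 [230 158  14  15 178] [0.5809 0.0402 0.06  ] [0.042 0.038 0.042] -1.2
185 [249 159  15  15 194] [ 0.576  -0.0171  0.06  ] [0.042 0.041 0.042] -1.7
185 [269 159  13  13 169] [ 0.5771 -0.0731  0.06  ] [0.035 0.036 0.035] -91.9
185 [209 177  17  15 195] [0.5257 0.0985 0.06  ] [0.047 0.042 0.047] -91.9
185 [229 177  17  16 214] [0.5222 0.0401 0.06  ] [0.047 0.045 0.047] -91.9
185 [249 178  13  13 169] [ 0.522  -0.0124  0.06  ] [0.035 0.036 0.035] -91.9
185 [269 178  15  16 194] [ 0.5154 -0.0735  0.06  ] [0.045 0.041 0.045] -2.2
z on box 0.05870007653598873 [ 3.07567277e-03 -5.10296222e-03 -4.83991618e-05  6.29534493e-04
  4.36569579e-03  6.19737106e-04]
```

View pics/crop0.png

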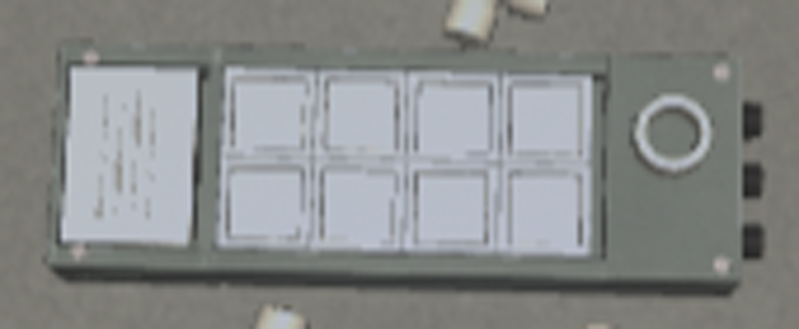

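The field is about 116 × 234 mm, as it should be. Its centre is near (0.552, 0.013) and its yaw is about −3°. I'll shut the fingers and go over the field, turning the tool 17°.

Request:
{"method": "drive_tool", "body": {"moves": [[[0, 8, -15.5, 0, 3.4], [0, 8, -15.5, 0, 3.4], [0, 8, -15.5, 0, 3.4], [0, 8, -15.5, 0, 3.4], [0, 8, -15.5, 0, 3.4], [0, 8, -15.5, 0, 3.4], [0, 8, -15.5, 0, 3.4], [0, 8, -15.5, 0, 3.4], [0, 8, -15.5, 0, 3.4], [0, 8, -15.5, 0, 3.4]]]}}

```text
time: 1.1
tool_pos: [0.4621, 0.1874, 0.2311]
tool_rot: [-0.0, 0.028, 1.0, 0.0]
contact_force: [1.0, 0.2, 0.6]
width: 0.001
finger_force: 0.0
```

Request:
{"method": "drive_tool", "body": {"moves": [[[0, 2, -4, 0, 0], [0, 2, -4, 0, 0], [0, 2, -4, 0, 0], [0, 2, -4, 0, 0], [0, 2, -4, 0, 0], [0, 2, -4, 0, 0], [0, 2, -4, 0, 0]]]}}

```text
time: 1.8
tool_pos: [0.5412, 0.0303, 0.2309]
tool_rot: [-0.001, 0.027, 1.0, 0.0]
contact_force: [0.2, -0.5, 0.4]
width: 0.002
finger_force: 0.0
```

Run:
```python
from h import *
s=telemetry.read_state(); print(s["time"],s["tool_pos"],s["tool_rot"],s["contact_force"])
c=cam("wrist"); p,d=imaging.snapshot("wrist"); cv2.imwrite("pics/w1.png",p[...,::-1]); np.save("w1.npy",d)
print(-c[1].T@c[2],c[1])
y=np.radians(-3); R=np.array([[np.cos(y),-np.sin(y)],[np.sin(y),np.cos(y)]])
for i in(-29,29):
  for j in(-87,-29,29,87):
    w=R@np.array([i,j])/1e3+[.5522,.0132]; print(i,j,w.round(4),proj(c,[*w,.06]).round())
```

```text
1.8 [0.54123864 0.03025052 0.23087162] [-5.32078173e-04  2.70875073e-02  9.99632899e-01  2.25706688e-04] [ 0.1800256  -0.46765728  0.38987824]
[0.47284681 0.03393746 0.37427968] [[ 5.45120094e-02  9.98512710e-01  8.99396599e-04]
 [ 9.61880654e-01 -5.27538454e-02  2.68333074e-01]
 [ 2.67981431e-01 -1.37622628e-02 -9.63325777e-01]]
-29 -87 [ 0.5187 -0.0722] [[153. 160.]]
-29 -29 [ 0.5217 -0.0142] [[211. 160.]]
-29 29 [0.5248 0.0437] [[270. 160.]]
-29 87 [0.5278 0.1016] [[328. 160.]]
29 -87 [ 0.5766 -0.0752] [[158. 216.]]
29 -29 [ 0.5796 -0.0173] [[214. 216.]]
29 29 [0.5827 0.0406] [[269. 216.]]
29 87 [0.5857 0.0986] [[325. 215.]]
```

View pics/w1.png

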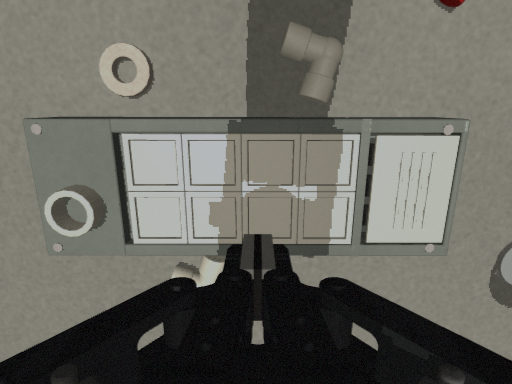

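The wrist view matches the prediction within 2 px (plates at (155..330,161) and (158..326,217)). The nut is at (70,213) and the door at (410,190). I'll go down above plate (−29,+29).

Request:
{"method": "drive_tool", "body": {"moves": [[[0, -0.41, 0.34, -1, 0], [0, -0.41, 0.34, -2, 0], [0, -0.41, 0.34, -3, 0], [0, -0.41, 0.34, -3.7, 0], [0, -0.41, 0.34, -3.9, 0], [0, -0.41, 0.34, -4.0, 0], [0, -0.41, 0.34, -4.05, 0], [0, -0.41, 0.34, -4.05, 0], [0, -0.41, 0.34, -4.05, 0]]]}}

```text
time: 2.75
tool_pos: [0.5267, 0.0429, 0.071]
tool_rot: [0.002, 0.028, 1.0, -0.0]
contact_force: [0.7, 0.6, -0.0]
width: -0.003
finger_force: 0.0
```

Request:
{"method": "drive_tool", "body": {"moves": [[[0, 0, 0, -0.02, 0], [0, 0, 0, -0.04, 0], [0, 0, 0, -0.06, 0], [0, 0, 0, -0.08, 0], [0, 0, 0, -0.1, 0], [0, 0, 0, -0.1, 0]]]}}

```text
time: 3.35
tool_pos: [0.5253, 0.0429, 0.0651]
tool_rot: [-0.0, 0.028, 1.0, 0.0]
contact_force: [-0.0, -0.2, 0.5]
width: 0.0
finger_force: 0.0
```

Request:
{"method": "drive_tool", "body": {"moves": [[[0, 0, 0, -0.025, 0], [0, 0, 0, -0.05, 0], [0, 0, 0, -0.075, 0], [0, 0, 0, -0.1, 0], [0, 0, 0, -0.1, 0]]]}}

```text
time: 3.85
tool_pos: [0.5253, 0.043, 0.0611]
tool_rot: [-0.0, 0.028, 1.0, 0.0]
contact_force: [0.6, 0.9, 0.1]
width: -0.0
finger_force: 0.0
```

Request:
{"method": "drive_tool", "body": {"moves": [[[0, 0, 0, -0.025, 0], [0, 0, 0, -0.05, 0], [0, 0, 0, -0.05, 0], [0, 0, 0, -0.05, 0]]]}}

```text
time: 4.25
tool_pos: [0.5255, 0.043, 0.0593]
tool_rot: [-0.0, 0.028, 1.0, 0.0]
contact_force: [0.0, 0.4, 0.6]
width: -0.004
finger_force: 0.0
```

Request:
{"method": "drive_tool", "body": {"moves": [[[0, 0, 0, -0.015, 0], [0, 0, 0, -0.03, 0], [0, 0, 0, -0.03, 0]]]}}

```text
time: 4.55
tool_pos: [0.5255, 0.043, 0.0581]
tool_rot: [0.0, 0.028, 1.0, -0.0]
contact_force: [0.2, 0.5, 0.0]
width: -0.002
finger_force: 0.0
```

Request:
{"method": "drive_tool", "body": {"moves": [[[0, 0, 0, -0.01, 0], [0, 0, 0, -0.02, 0], [0, 0, 0, -0.02, 0]]]}}

```text
time: 4.85
tool_pos: [0.5256, 0.0429, 0.0581]
tool_rot: [-0.0, 0.027, 1.0, -0.0]
contact_force: [-2.6, -0.1, 5.5]
width: -0.001
finger_force: 2.6
```

Rigid here: 5.5 N with no give, contact at z≈0.058. I'll hop to the next hollow (−29,−29).

Request:
{"method": "drive_tool", "body": {"moves": [[[0, 0, 0, 0.25, 0], [0, -0.08, -1.45, 0.25, 0], [0, -0.08, -1.45, 0.25, 0], [0, -0.08, -1.45, 0.25, 0], [0, -0.08, -1.45, 0.1, 0], [0, -0.08, -1.45, 0.05, 0], [0, -0.08, -1.45, 0.025, 0], [0, -0.08, -1.45, 0, 0], [0, -0.08, -1.45, 0, 0], [0, -0.08, -1.45, 0, 0]]]}}

```text
time: 5.85
tool_pos: [0.5217, -0.0141, 0.0581]
tool_rot: [-0.001, 0.027, 1.0, 0.0]
contact_force: [-4.7, 1.2, 8.8]
width: -0.0
finger_force: 3.9
```

Rigid as well (8.8 N, z 0.0581). Next is (−29,−87), slightly shallower.

Request:
{"method": "drive_tool", "body": {"moves": [[[0, 0, 0, 0.25, 0], [0, -0.08, -1.45, 0.25, 0], [0, -0.08, -1.45, 0.25, 0], [0, -0.08, -1.45, 0.25, 0], [0, -0.08, -1.45, 0.1, 0], [0, -0.08, -1.45, 0.05, 0], [0, -0.08, -1.45, 0.025, 0], [0, -0.08, -1.45, 0.005, 0], [0, -0.08, -1.45, 0.005, 0], [0, -0.08, -1.45, 0.005, 0]]]}}

```text
time: 6.85
tool_pos: [0.5185, -0.0719, 0.0581]
tool_rot: [-0.001, 0.027, 1.0, 0.001]
contact_force: [-4.5, 0.8, 6.6]
width: 0.002
finger_force: 3.4
```

Rigid (6.6 N). Next is (+29,−87).

Request:
{"method": "drive_tool", "body": {"moves": [[[0, 0, 0, 0.25, 0], [0, 1.45, -0.08, 0.25, 0], [0, 1.45, -0.08, 0.25, 0], [0, 1.45, -0.08, 0.25, 0], [0, 1.45, -0.08, 0.1, 0], [0, 1.45, -0.08, 0.05, 0], [0, 1.45, -0.08, 0.025, 0], [0, 1.45, -0.08, 0, 0], [0, 1.45, -0.08, 0, 0], [0, 1.45, -0.08, 0, 0]]]}}

```text
time: 7.85
tool_pos: [0.576, -0.076, 0.0581]
tool_rot: [-0.001, 0.028, 1.0, 0.0]
contact_force: [-4.3, 0.6, 6.2]
width: 0.001
finger_force: 2.8
```

Request:
{"method": "drive_tool", "body": {"moves": [[[0, 0, 0, 0.25, 0], [0, 0.08, 1.45, 0.25, 0], [0, 0.08, 1.45, 0.25, 0], [0, 0.08, 1.45, 0.25, 0], [0, 0.08, 1.45, 0.1, 0], [0, 0.08, 1.45, 0.05, 0], [0, 0.08, 1.45, 0.025, 0], [0, 0.08, 1.45, 0, 0], [0, 0.08, 1.45, 0, 0], [0, 0.08, 1.45, 0, 0]]]}}

```text
time: 8.85
tool_pos: [0.5805, -0.0185, 0.0574]
tool_rot: [0.0, 0.028, 1.0, 0.0]
contact_force: [-0.0, 0.2, 0.2]
width: 0.003
finger_force: 0.0
```

z is 0.0574 with no force here, so this floor gives. I'll press gradually.

Request:
{"method": "drive_tool", "body": {"moves": [[[0, 0, 0, -0.015, 0], [0, 0, 0, -0.03, 0], [0, 0, 0, -0.045, 0], [0, 0, 0, -0.06, 0], [0, 0, 0, -0.075, 0]]]}}

```text
time: 9.35
tool_pos: [0.5805, -0.0184, 0.0547]
tool_rot: [0.0, 0.027, 1.0, -0.0]
contact_force: [-1.0, -1.2, 2.7]
width: 0.002
finger_force: 1.5
```

Confirmed: it is sinking at about 3 N. Full depth is z≈0.051.

Request:
{"method": "drive_tool", "body": {"moves": [[[0, 0, 0, -0.02, 0], [0, 0, 0, -0.04, 0], [0, 0, 0, -0.06, 0], [0, 0, 0, -0.08, 0], [0, 0, 0, -0.09, 0], [0, 0, 0, -0.09, 0]]]}}

```text
time: 9.95
tool_pos: [0.5805, -0.0184, 0.0511]
tool_rot: [0.0, 0.028, 1.0, -0.0]
contact_force: [-0.4, -1.1, 2.6]
width: 0.002
finger_force: 1.7
```

Request:
{"method": "drive_tool", "body": {"moves": [[[0, 0, 0, -0.01, 0], [0, 0, 0, -0.02, 0], [0, 0, 0, -0.02, 0]]]}}

```text
time: 10.25
tool_pos: [0.5806, -0.0184, 0.0511]
tool_rot: [0.0, 0.027, 1.0, -0.0]
contact_force: [-2.0, -1.9, 6.8]
width: -0.001
finger_force: 3.6
```

It bottoms out at 0.0511, 7.0 mm of travel, and the force rises. One slightly firmer press, then straight up.

Request:
{"method": "drive_tool", "body": {"moves": [[[0, 0, 0, -0.01, 0], [0, 0, 0, -0.01, 0], [0, 0, 0, 0.3, 0], [0, 0, 0, 1.3, 0], [0, 0, 0, 2.5, 0], [0, 0, 0, 3.7, 0], [0, 0, 0, 4.5, 0], [0, 0, 0, 4.5, 0], [0, 0, 0, 4.5, 0]]]}}

```text
time: 11.15
tool_pos: [0.5802, -0.0178, 0.2306]
tool_rot: [0.0, 0.027, 1.0, 0.0]
contact_force: [-0.4, 0.7, -0.0]
width: 0.001
finger_force: 0.0
```

Run:
```python
from h import *
s=telemetry.read_state(); print(s["time"],s["tool_pos"],s["contact_force"])
c=cam("wrist");p,d=imaging.snapshot("wrist"); P=pts(c,d)
p2,_=imaging.snapshot("side"); cv2.imwrite("pics/end.png",np.hstack([cv2.resize(p,(400,300)),cv2.resize(p2[120:270,180:380],(400,300))])[...,::-1])
R=np.array([np.sin(np.radians(3)),np.cos(np.radians(3))])
for y in(.14,.16,.18,.2):
    w=np.array([.5522,.0132])+R*y; m=np.linalg.norm(P[...,:2]-w,axis=-1)<.01; print(y,m.sum(),np.median(P[m][:,2]) if m.any() else 0)
m=np.linalg.norm(P[...,:2]-[.5805,-.0184],axis=-1)<.01; print(np.median(P[m][:,2]) if m.any() else 0)
```

```text
11.15 [ 0.58018534 -0.01779065  0.23055299] [-0.43964568  0.71054974 -0.02133291]
0.14 516 0.06427350867861689
0.16 461 0.07434561162945263
0.18 499 0.08313353872646746
0.2 155 0.08920849621663464
0.27486005614631126
```

View pics/end.png

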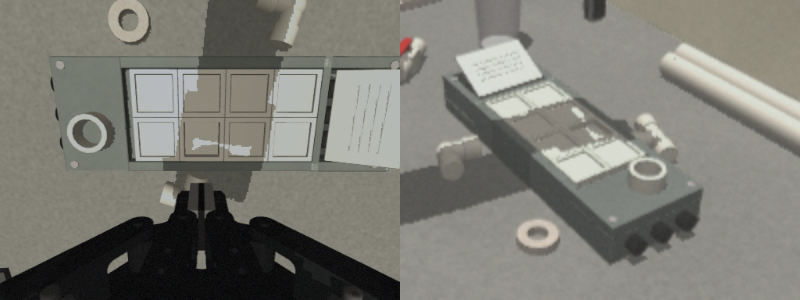

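The door stands ajar (side view at (500,70)). It rises about 25 mm over 60 mm, roughly 0.4 rad. The nut, elbow, tape and tee look unmoved, and the hand is clear.

```bash
python3 -c "
from rig import bot; print(bot.sign_off())"
```

```text
the job is handed in; nothing more can be done
None
```

I found the catch in the hollow at x = +29, y = −29 mm and pressed it fully in (7 mm); the battery door rose ajar by itself, the fittings near the box look unmoved, the hand is clear, and the job is handed in.

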